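# Clear the dereeler's swing and hold its tension arm off for a reel change

### The arm

A 6-joint arm with a two-finger parallel gripper is mounted at the origin on the work surface. World frame = base frame: x ahead of the robot, y to its left, z up, the work surface at z = 0. Lengths are in m, angles in rad, forces in N, time in s.
With the tool pointing down it reaches from about 0.4 to 0.825 m from the base axis. Payload 7 kg.
Tool frame: the origin (TCP) lies on the centre line of the jaws, within the pads' length; the fingertips stand 22 mm ahead of it and the grasp point (between the pads) lies 3 mm ahead of it (arm.tcp_to_tips is the distance from the TCP to the fingertips, in m); z points along the fingers, y is the line along which they close (so a half turn about z gives the same grasp; the last joint's range is limited). The gripper opens to 88 mm and grips with 3 to 60 N. Pads are 19 mm wide; open, the fingers measure 130 mm over their backs; the gripper's body (78 mm by 193 mm) begins 47 mm behind the grasp point.
Start: joints at [1.532, 0.359, 0.012, 0, -1.224, -0.288], TCP at [0.217, 0.639, 0.249] pointing down, gripper open.
Joint ranges: [-3.07, 3.07], [-1.43, 2.12], [-1.02, 1.25], [-3.03, 1.67], [-3.05, -0], [-3.03, 3.03]. Speed limits (rad/s): [2.39, 2.39, 3.01, 3.14, 3.14, 3.14].

### API

Orientations are given as [roll, pitch, yaw] about the fixed x, y, z axes, in that order (R = Rz(yaw) Ry(pitch) Rx(roll)).
In Python, from station import arm gives the robot as it stands.
- The arm moves only by the tool jog_arm, never from a script. Its argument "targets" is a list of rows, each an object of numbers: "dx", "dy", "dz": the shift along the tool's x, y, z in mm; "rx", "ry", "rz": the turn, a rotation vector about the tool's x, y, z in rad; "gripper": the closure, from 0 (fully open) to 1 (shut). In form: [{"dx": .., "dy": .., "dz": .., "rx": .., "ry": .., "rz": .., "gripper": ..}, ...]. A call has exactly 8 rows; each row is the pose to reach, as a shift and turn from the pose commanded when the call began, along the tool's axes at that moment; what a row does not reach only later rows make up. A row lasts 1/12 s, in which the tool goes at most 41.7 mm and 7.16 degrees, less where a joint would pass 70% of its speed; a pose out of reach is approached as far as the arm can. A call with a gripper value outside its range is refused whole. The fingers move at their own pace and stop on an object; "force" is the grip in N (left out, the last holds). Time passes only in rows, so rows that repeat a pose let the fingers close, or fill a call up. It gives the time, the measured TCP pose, the force, the opening and the grip force at its end, in the units of the state.
- arm.get_state(): the state, without advancing time (a new reading comes with each control period).
- arm.grab_frame(name): name is "scene" or "top" or "wrist"; returns a dict with "frame" (384x512x3 uint8, red, green, blue), "z_map" (384x512 float32, m along the optical axis (not along the pixel's ray), 0 where there is no reading), "fx", "fy", "cx", "cy" (pixels), "distortion" ([k1, k2, p1, p2, k3] as OpenCV has them; the pictures are not rectified), "view" (4x4, takes a point from world to camera coordinates). Camera axes: x right, y down, z forward; pixel columns grow to the right and rows downward; lengths in m; the calibration is good to about 2 mm. A picture is of the moment at which its call begins.
- arm.job_done(): hands the job in; it is judged then, once.
The state is a dict: "t": time; "q": joint angles; "qd": joint speeds; "joint_efforts": joint torques, N m; "eef_pos": TCP position; "ee_rot": TCP orientation; "force": force on the tool from outside, world axes, zero at the start; "moment": the same for the moment, N m; "width": finger opening in m; "gripper_force": force on a finger pad.
Only numpy, scipy, OpenCV 4.12 (cv2) and the standard library are available. Lean on these libraries where they do the work, as an engineer would, in place of code of your own. Each camera call takes 0.05 s, during which the arm holds its last target. There are 200 camera calls.

### The job

I am about to change the empty reel on the solder-wire dereeler, but two bottles, the brown and the white one, stand in the swing of its sprung tension arm: first set them down upright in the divided crate, each in an empty cell of its own, without dropping them or tipping them over. Then pull the tension arm by its black grip all the way forward onto its stop against the spring and keep holding it there, so the brake stays off: you finish while still holding the arm on its stop. Leave the other loose things, and the bottle already in the crate, where they are.

Things in the scene. Friction and masses are not known exactly. Their poses are not given: they have to be found in the camera images.
- dereeler: solder-wire dereeler, fixed. Origin under its base, z up, front -x, y along the pivot axis. Dark base plate, x -135 to +95, y -55 to +55 mm, 10 thick; blue side plate at y 42 to 48 mm, 82 mm high, behind x = -30 mm 160 high; empty black reel 64 mm in diameter at x 0, z 85, y -45 to +22 mm; white pulley at x 70, z 140 mm. The two bottles stand just in front, in the arm's swing
- tension_arm (a joint): aluminium tension arm, rad: 0 = at rest, leaning 15 degrees back with its brake pad on the reel; grows as the arm is pulled over forward (to dereeler -x) and down; 1.396 = on its stop, leaning 65 degrees forward. A torsion spring pulls it back: 0.35 N m at rest rising evenly to 0.90 N m at the stop (2.5 to 6.4 N at the grip); let go, it snaps back
- pivot_point (a point): point on the arm's pivot axis level with the middle of the grip (dereeler x -70, y -45, z 40 mm, fixed); the grip's centre moves round it at a radius of 140 mm in the dereeler's x-z plane
- pull_grip: black rubber grip at the arm's free end: level round bar along dereeler y, 15 mm in diameter, 60 mm long, outer end (-y, red dot) free. Origin at its centre, y along the bar; the sleeve turns freely on its axle. White guide roller (32 mm in diameter) 41 to 63 mm from the centre on the +y side, then the arm's bar at 75 mm. Centre 175 mm above the bench at rest, 99 mm at the stop
- bottle_amber: brown bottle with a black cap; 100 ml bottle, 105 mm tall, 130 g: round body 44 mm in diameter up to 68 mm, cone shoulder, round ribbed cap 26 mm in diameter from 83 to 105 mm above the foot (a good place to grip from above); origin at the centre of its foot, z up
- bottle_white: white bottle with a red cap; 100 ml bottle, 105 mm tall, 130 g: round body 44 mm in diameter up to 68 mm, cone shoulder, round ribbed cap 26 mm in diameter from 83 to 105 mm above the foot (a good place to grip from above); origin at the centre of its foot, z up
- crate: plywood bottle crate fixed to the bench, 149 x 149 mm and 50 mm high, open above, walls, cross dividers and floor 5 mm: four cells 67 mm square; origin under its centre, z up
- cell0 (a point): centre of the floor of one crate cell, 5 mm above the bench (-x -y quarter of the crate), empty at the start
- cell1 (a point): centre of the floor of one crate cell, 5 mm above the bench (-x +y quarter of the crate), empty at the start
- cell2 (a point): centre of the floor of one crate cell, 5 mm above the bench (+x -y quarter of the crate), empty at the start
- cell3 (a point): centre of the floor of one crate cell, 5 mm above the bench (+x +y quarter of the crate), taken by the green bottle
- bottle_green: green bottle with a white cap, already standing in the crate and to be left there; same size as the others; origin at the centre of its foot
- spare_reel: full reel of solder, white flanges 62 mm in diameter, 55 mm high, standing on the bench; origin at the centre of its foot; leave it
- gold_tin: flat brass-coloured flux tin with a pale label on its lid, 62 mm in diameter, 26 mm high; origin under its centre; leave it
- silver_tin: flat aluminium flux tin with a pale label on its lid, 58 mm in diameter, 24 mm high; origin under its centre; leave it
- screwdriver: yellow screwdriver 160 mm long lying along its x, 26 mm high; origin under its middle; leave it
- tweezers: steel tweezers 130 mm long lying along their x, 9 mm high; origin under the middle; leave them
There are look-alikes about, which are no part of the job. Of the things that look like the crate, take the one that is farthest to the robot's left at the start.

How it is judged:
By the outcome, as a careful person would: the job done as asked, in the order asked, and still so for the second after the job is handed in, while the arm keeps its last pose, push and grip.
It also fails if it takes over 72 s, if anything falls off the work surface, if the arm or the gripper's body presses on something with over 40 N, if the wrist force passes 120 N, or if a joint passes its speed limit or range.

## Working session

There is one attempt and no reset: what is moved stays moved. The work goes in short steps, Python scripts to look and compute and a tool call to move; the robot and the scene stay as the last step left them, time stands still between calls to the robot, and variables do not carry over. Pictures are saved under pics/ and viewed, at most 10 in all, crops included, and the job is handed in when it is done.

Besides the shell and the picture viewer there is one more tool, called after "Call:" as name(argument=value, ...), one argument or row to a line, values as JSON. jog_arm: Moves the arm, as the interface text tells. Its arguments: {"type":"object","properties":{"targets":{"type":"array","items":{"type":"object","properties":{"dx":{"type":"number"},"dy":{"type":"number"},"dz":{"type":"number"},"rx":{"type":"number"},"ry":{"type":"number"},"rz":{"type":"number"},"gripper":{"type":"number"}}}},"force":{"type":"number"}},"required":["targets"]}

```bash
ls; mkdir -p pics
cat > h.py <<'E'
import numpy as np, cv2, pickle
from station import arm
from scipy.spatial.transform import Rotation as Rn
def grab(n,save=None):
    f=arm.grab_frame(n)
    if save:
        cv2.imwrite('pics/'+save+'.png',cv2.cvtColor(f['frame'],cv2.COLOR_RGB2BGR)); pickle.dump(f,open('pics/'+save+'.pkl','wb'))
    return f
def load(s): return pickle.load(open('pics/'+s+'.pkl','rb'))
def ray(f,u,v):
    K=np.array([[f['fx'],0,f['cx']],[0,f['fy'],f['cy']],[0,0,1.]])
    p=cv2.undistortPoints(np.array([[[u,v]]],float),K,np.array(f['distortion'],float))[0,0]
    V=np.array(f['view']);R=V[:3,:3];t=V[:3,3]
    return -R.T@t, R.T@np.array([p[0],p[1],1.])
def plane(f,u,v,z):
    o,d=ray(f,u,v); return o+d*(z-o[2])/d[2]
def depth(f,u,v):
    o,d=ray(f,u,v); return o+d*f['z_map'][int(round(v)),int(round(u))]
def st():
    s=arm.get_state(); print('t',round(s['t'],2),'p',np.round(s['eef_pos'],4),'r',np.round(s['ee_rot'],3),'F',np.round(s['force'],1),'w',round(s['width'],4),'g',np.round(s['gripper_force'],1)); return s
def tool(world_d):  # world shift (m) -> tool mm
    s=arm.get_state(); return Rn.from_euler('xyz',s['ee_rot']).inv().apply(np.array(world_d)*1000)
E
python3 - <<'E'
from h import *
st()
a=grab('top','top0');b=grab('scene','scene0')
im=np.hstack([cv2.imread('pics/top0.png'),cv2.imread('pics/scene0.png')])
for n in('top0','scene0'):
    f=load(n);V=np.array(f['view']);print(n,f['fx'],f['cx'],f['distortion'],-V[:3,:3].T@V[:3,3])
E
```

```text
pics
t 0.0 p [0.2166 0.6388 0.2476] r [ 3.14  -0.    -0.327] F [-0.2 -0.6  0.1] w 0.0879 g 0.0
top0 423.1364400783333 256.99435346591093 [-0.0087495  0.         0.         0.         0.       ] [ 0.43908042 -0.00603914  1.34520841]
scene0 376.87979337847565 259.03381411227207 [-0.12876474  0.          0.          0.          0.        ] [1.21274023 0.69322716 0.80965341]
```

View pics/top0.png

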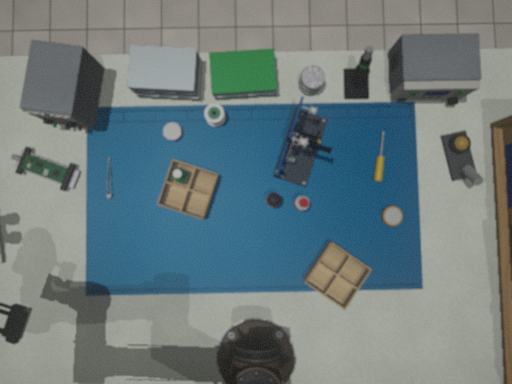

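View pics/scene0.png

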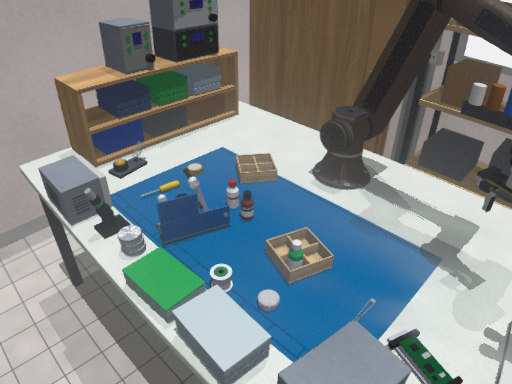

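The top view shows the left crate at (188,189) with the green bottle, the look-alike crate at (338,273), the amber cap at (275,200), the white bottle's red cap at (303,203), and the dereeler around (303,145). I'll zoom in on the work area.

Run:
```python
from h import *
im=cv2.imread('pics/top0.png')
c=im[95:225,150:350]; cv2.imwrite('pics/crop0.png',cv2.resize(c,None,fx=4,fy=4,interpolation=cv2.INTER_CUBIC))
f=load('top0')
for n,u,v,z in [('amb',275,200,.105),('wh',303,203,.105),('green',179,174,.105),('crate',188,189,.05)]: print(n,plane(f,u,v,z).round(3),depth(f,u,v).round(3))
```

```text
amb [ 0.483 -0.067  0.105] [ 0.483 -0.067  0.102]
wh [ 0.472 -0.149  0.105] [ 0.472 -0.149  0.104]
green [0.564 0.214 0.105] [0.563 0.213 0.114]
crate [0.523 0.197 0.05 ] [0.524 0.198 0.041]
```

View pics/crop0.png

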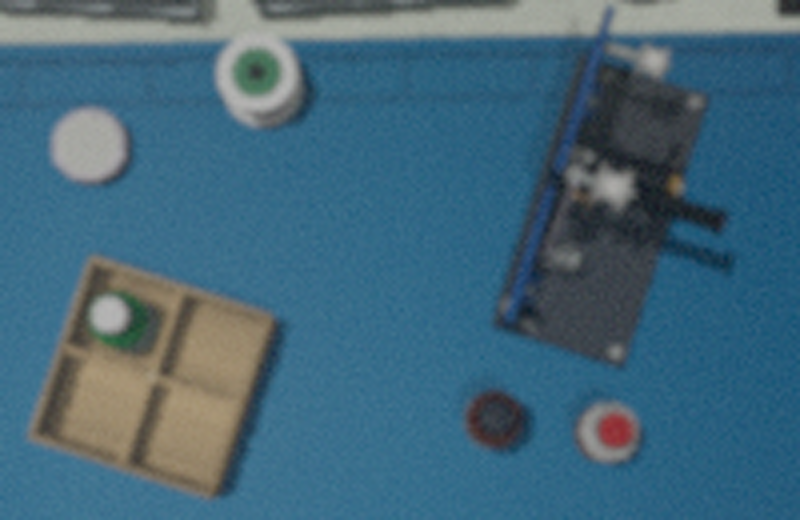

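Run:
```python
from h import *
f=load('top0')
px=lambda x,y:((x+.5)/4-.5+150,(y+.5)/4-.5+95)
P=lambda x,y,z:plane(f,*px(x,y),z)[:2]
# crate
C=np.array([P(*c,.05) for c in [(95,257),(277,315),(215,497),(30,437)]]); cc=C.mean(0)
print('crate',cc.round(4),'sides',np.linalg.norm(C-np.roll(C,1,0),axis=1).round(3))
e=(C[0]-C[3]+C[1]-C[2]); yc=np.arctan2(e[1],e[0]); print('yaw',yc)
R=lambda a:np.array([[np.cos(a),-np.sin(a)],[np.sin(a),np.cos(a)]])
for i,(a,b) in enumerate([(-1,-1),(-1,1),(1,-1),(1,1)]): print('cell',i,(cc+R(yc)@np.array([a,b])*.036).round(4))
# dereeler base
fl,fr,rr=P(500,325,.01),P(625,362,.01),P(706,95,.01)
print('lens',np.linalg.norm(fl-fr),np.linalg.norm(fr-rr)); d=rr-fr; yd=np.arctan2(d[1],d[0]); print('yawd',yd)
o=(fl+rr)/2-R(yd)@np.array([-.02,0]); print('dereeler',o.round(4),'fr-based',(fr-R(yd)@np.array([-.135,-.055])).round(4))
print('grip rest',(o+R(yd)@np.array([-.034,-.045])).round(4),'stop',(o+R(yd)@np.array([-.197,-.045])).round(4))
print('grip end seen',P(725,220,.175),'pred',(o+R(yd)@np.array([-.034,-.075])).round(4))
for n,p in [('amb',(497,418)),('wh',(617,431))]:
    w=P(*p,.105); print(n,w.round(4),'in der',(R(-yd)@(w-o)).round(4))
s=arm.get_state();print(s['eef_pos'],s['q'])
```

```text
crate [0.524  0.1961] sides [0.147 0.147 0.147 0.149]
yaw -0.34519434175602004
cell 0 [0.4779 0.1744]
cell 1 [0.5023 0.2422]
cell 2 [0.5457 0.1501]
cell 3 [0.5701 0.2178]
lens 0.10314749177946574 0.22428195423508995
yawd -0.3189025814559148
dereeler [ 0.6724 -0.1622] fr-based [ 0.6768 -0.16  ]
grip rest [ 0.626  -0.1943] stop [ 0.4712 -0.1432]
grip end seen [ 0.61801731 -0.22204065] pred [ 0.6166 -0.2227]
amb [ 0.4853 -0.0633] in der [-0.2087  0.0352]
wh [ 0.4742 -0.1511] in der [-0.1917 -0.0516]
[0.2165722  0.63891223 0.24772159] [ 1.53211050e+00  3.59328979e-01  1.11794717e-02 -3.00168785e-04
 -1.22407058e+00 -2.88146731e-01]
```

Call:
jog_arm(
  targets=[
    {"dx":240,"dy":290,"gripper":0.38},
    {"dx":240,"dy":290,"gripper":0.38},
    {"dx":240,"dy":290,"gripper":0.38},
    {"dx":240,"dy":290,"gripper":0.38},
    {"dx":240,"dy":290,"gripper":0.38},
    {"dx":240,"dy":290,"gripper":0.38},
    {"dx":240,"dy":290,"gripper":0.38},
    {"dx":240,"dy":290,"gripper":0.38},
  ],
  force=25,
)

```text
invalid input at $.targets[0]: expected keys dx, dy, dz, rx, ry, rz, gripper
```

Call:
jog_arm(
  targets=[
    {"dx":240,"dy":290,"dz":0,"rx":0,"ry":0,"rz":0,"gripper":0.38},
    {"dx":240,"dy":290,"dz":0,"rx":0,"ry":0,"rz":0,"gripper":0.38},
    {"dx":240,"dy":290,"dz":0,"rx":0,"ry":0,"rz":0,"gripper":0.38},
    {"dx":240,"dy":290,"dz":0,"rx":0,"ry":0,"rz":0,"gripper":0.38},
    {"dx":240,"dy":290,"dz":0,"rx":0,"ry":0,"rz":0,"gripper":0.38},
    {"dx":240,"dy":290,"dz":0,"rx":0,"ry":0,"rz":0,"gripper":0.38},
    {"dx":240,"dy":290,"dz":0,"rx":0,"ry":0,"rz":0,"gripper":0.38},
    {"dx":240,"dy":290,"dz":0,"rx":0,"ry":0,"rz":0,"gripper":0.38},
  ],
  force=25,
)

```text
t: 0.77
eef_pos: [0.3356, 0.3256, 0.2484]
ee_rot: [3.141, 0.0, -0.326]
force: [0.4, 0.2, 0.0]
width: 0.0549
gripper_force: 0.0
```

Run:
```python
from h import *
s=st();print(tool(np.array([.4853,-.0633,.25])-s['eef_pos']))
```

```text
t 0.77 p [0.3356 0.3256 0.2484] r [ 3.141  0.    -0.326] F [0.4 0.2 0. ] w 0.0549 g 0.0
[266.47930042 320.40189966  -1.57471905]
```

Call:
jog_arm(
  targets=[
    {"dx":266,"dy":320,"dz":0,"rx":0,"ry":0,"rz":0,"gripper":0.38},
    {"dx":266,"dy":320,"dz":0,"rx":0,"ry":0,"rz":0,"gripper":0.38},
    {"dx":266,"dy":320,"dz":0,"rx":0,"ry":0,"rz":0,"gripper":0.38},
    {"dx":266,"dy":320,"dz":0,"rx":0,"ry":0,"rz":0,"gripper":0.38},
    {"dx":266,"dy":320,"dz":0,"rx":0,"ry":0,"rz":0,"gripper":0.38},
    {"dx":266,"dy":320,"dz":0,"rx":0,"ry":0,"rz":0,"gripper":0.38},
    {"dx":266,"dy":320,"dz":0,"rx":0,"ry":0,"rz":0,"gripper":0.38},
    {"dx":266,"dy":320,"dz":0,"rx":0,"ry":0,"rz":0,"gripper":0.38},
  ],
)

```text
t: 1.43
eef_pos: [0.4551, 0.0146, 0.2488]
ee_rot: [-3.141, -0.0, -0.326]
force: [0.6, 0.7, 0.0]
width: 0.0542
gripper_force: 0.0
```

Run:
```python
from h import *
s=st();print(tool(np.array([.4853,-.0633,.25])-s['eef_pos']))
f=grab('wrist','w0')
V=np.array(f['view']);print(-V[:3,:3].T@V[:3,3])
```

```text
t 1.43 p [0.4551 0.0146 0.2488] r [-3.141 -0.    -0.326] F [0.6 0.7 0. ] w 0.0542 g 0.0
[53.60650572 64.09003502 -1.25722406]
[ 0.53498143 -0.01200432  0.38527612]
```

View pics/w0.png

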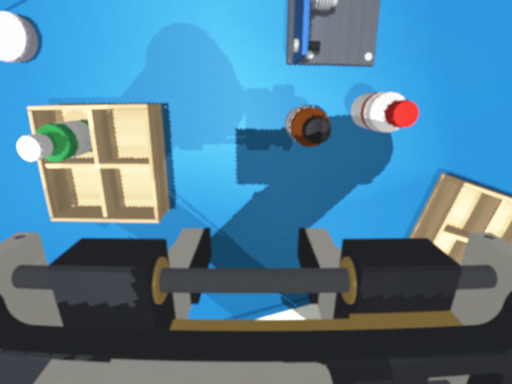

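The wrist view shows the amber cap at about (316,130), the red cap at (403,114), crate top corners at (28,105), (167,103), (170,220) and (50,222), and the base front-right corner at (376,64).

Run:
```python
from h import *
f=load('w0'); im=cv2.cvtColor(f['frame'],cv2.COLOR_RGB2BGR); hsv=cv2.cvtColor(im,cv2.COLOR_BGR2HSV)
m=cv2.inRange(hsv,(0,150,120),(8,255,255))|cv2.inRange(hsv,(172,150,120),(180,255,255)); m[:, :370]=0;m[200:]=0
n,l,stt,c=cv2.connectedComponentsWithStats(m); i=1+stt[1:,4].argmax(); print('red',c[i],stt[i])
print('wh',plane(f,*c[i],.099))
k=cv2.inRange(hsv,(0,0,0),(180,255,60)); k[:,:295]=0;k[:,340:]=0;k[160:]=0;k[:105]=0
n,l,stt,c=cv2.connectedComponentsWithStats(k); i=1+stt[1:,4].argmax(); print('blk',c[i],stt[i]); print('amb',plane(f,*c[i],.1))
print('amb316,130',plane(f,316,129,.105))
for p in [(28,105),(167,103),(170,220),(50,222)]: print(plane(f,*p,.05).round(4))
print(np.mean([plane(f,*p,.05) for p in [(28,105),(167,103),(170,220),(50,222)]],0))
s=st();print(tool(np.array([.4853,-.0633,.25])-s['eef_pos']))
```

```text
red [401.87669173 113.40300752] [386 101  32  26 665]
wh [ 0.47749876 -0.14819036  0.099     ]
blk [314.87537994 132.38601824] [303 116  27  28 329]
amb [ 0.48681984 -0.05966478  0.1       ]
amb316,130 [ 0.49048822 -0.06074409  0.105     ]
[0.6211 0.2436 0.05  ]
[0.5651 0.0835 0.05  ]
[0.4302 0.1391 0.05  ]
[0.4792 0.2969 0.05  ]
[0.52389278 0.1907942  0.05      ]
t 1.48 p [0.4565 0.009  0.2484] r [ 3.14 -0.   -0.33] F [ 3.1 -2.8  1.4] w 0.0542 g 0.0
[50.68111727 59.07876955 -1.45872639]
```

Call:
jog_arm(
  targets=[
    {"dx":51,"dy":58,"dz":0,"rx":0,"ry":0,"rz":0,"gripper":0.38},
    {"dx":51,"dy":58,"dz":30,"rx":0,"ry":0,"rz":0,"gripper":0.38},
    {"dx":51,"dy":58,"dz":60,"rx":0,"ry":0,"rz":0,"gripper":0.38},
    {"dx":51,"dy":58,"dz":60,"rx":0,"ry":0,"rz":0,"gripper":0.38},
    {"dx":51,"dy":58,"dz":60,"rx":0,"ry":0,"rz":0,"gripper":0.38},
    {"dx":51,"dy":58,"dz":60,"rx":0,"ry":0,"rz":0,"gripper":0.38},
    {"dx":51,"dy":58,"dz":60,"rx":0,"ry":0,"rz":0,"gripper":0.38},
    {"dx":51,"dy":58,"dz":60,"rx":0,"ry":0,"rz":0,"gripper":0.38},
  ],
)

```text
t: 2.15
eef_pos: [0.4855, -0.0537, 0.1903]
ee_rot: [-3.14, -0.003, -0.325]
force: [-0.1, 1.6, 0.1]
width: 0.0541
gripper_force: 0.0
```

Run:
```python
from h import *
s=st();f=grab('wrist','w1')
V=np.array(f['view']);print(V[:3,:3]@s['eef_pos']+V[:3,3])
print(tool(np.array([.486,-.062,.097+.003])-s['eef_pos']))
```

```text
t 2.15 p [ 0.4855 -0.0537  0.1903] r [-3.14e+00 -3.00e-03 -3.25e-01] F [-0.1  1.6  0.1] w 0.0541 g 0.0
[0.0006161  0.03805593 0.15585143]
[ 2.88073354  7.8439788  90.27510552]
```

View pics/w1.png

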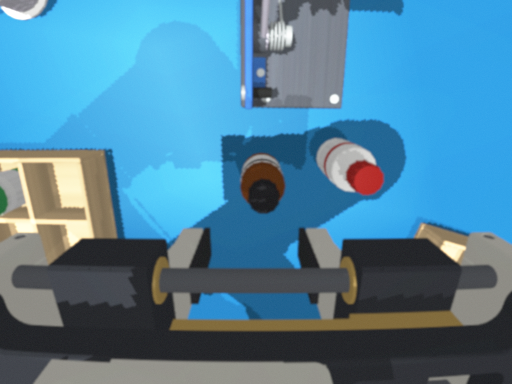

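The amber cap's top is at about (264,197) and the red cap's at (369,178); both bottles are standing.

Run:
```python
from h import *
f=load('w1'); 
for n,u,v in (('amb',264,197),('wh',369,178)):
    p=plane(f,u,v,.105); print(n,p.round(4),depth(f,u,v).round(4))
hsv=cv2.cvtColor(f['frame'],cv2.COLOR_RGB2HSV)
k=cv2.inRange(hsv,(0,0,0),(180,255,70));k[:,:235]=0;k[:,295:]=0;k[225:]=0;k[165:][:0]=0;k[:165]=0
x,y,w,h=cv2.boundingRect(k);print(x,y,w,h)
s=st()
print(tool(plane(f,264,197,.105)-s['eef_pos']))
```

```text
amb [ 0.4904 -0.0633  0.105 ] [ 0.4906 -0.0633  0.1055]
wh [ 0.4785 -0.1502  0.105 ] [ 0.4783 -0.1504  0.1044]
248 178 34 35
t 2.2 p [ 0.4854 -0.0537  0.1901] r [-3.14e+00 -2.00e-03 -3.25e-01] F [ 0.6  1.3 -0.7] w 0.0544 g 0.0
[ 7.58337415  7.57783064 85.08009998]
```

Call:
jog_arm(
  targets=[
    {"dx":6,"dy":8,"dz":20,"rx":0,"ry":0,"rz":0,"gripper":0.38},
    {"dx":6,"dy":8,"dz":50,"rx":0,"ry":0,"rz":0,"gripper":0.38},
    {"dx":6,"dy":8,"dz":75,"rx":0,"ry":0,"rz":0,"gripper":0.38},
    {"dx":6,"dy":8,"dz":89,"rx":0,"ry":0,"rz":0,"gripper":0.38},
    {"dx":6,"dy":8,"dz":89,"rx":0,"ry":0,"rz":0,"gripper":0.38},
    {"dx":6,"dy":8,"dz":89,"rx":0,"ry":0,"rz":0,"gripper":0.8},
    {"dx":6,"dy":8,"dz":89,"rx":0,"ry":0,"rz":0,"gripper":0.8},
    {"dx":6,"dy":8,"dz":89,"rx":0,"ry":0,"rz":0,"gripper":0.8},
  ],
  force=25,
)

```text
t: 2.87
eef_pos: [0.489, -0.0637, 0.1012]
ee_rot: [-3.14, -0.002, -0.326]
force: [0.4, -0.4, 0.4]
width: 0.0397
gripper_force: 0.0
```

Call:
jog_arm(
  targets=[
    {"dx":0,"dy":0,"dz":0,"rx":0,"ry":0,"rz":0,"gripper":0.8},
    {"dx":0,"dy":0,"dz":0,"rx":0,"ry":0,"rz":0,"gripper":0.8},
    {"dx":0,"dy":0,"dz":0,"rx":0,"ry":0,"rz":0,"gripper":0.8},
    {"dx":0,"dy":0,"dz":-10,"rx":0,"ry":0,"rz":0,"gripper":0.8},
    {"dx":0,"dy":0,"dz":-30,"rx":0,"ry":0,"rz":0,"gripper":0.8},
    {"dx":0,"dy":0,"dz":-60,"rx":0,"ry":0,"rz":0,"gripper":0.8},
    {"dx":0,"dy":0,"dz":-90,"rx":0,"ry":0,"rz":0,"gripper":0.8},
    {"dx":0,"dy":0,"dz":-100,"rx":0,"ry":0,"rz":0,"gripper":0.8},
  ],
)

```text
t: 3.53
eef_pos: [0.4896, -0.0642, 0.2038]
ee_rot: [-3.14, -0.005, -0.326]
force: [0.5, -0.7, -1.1]
width: 0.0252
gripper_force: 25.0
```

Run:
```python
from h import *
s=st();print(tool(np.array([.5457,.1501,.2])-s['eef_pos']))
```

```text
t 3.53 p [ 0.4896 -0.0642  0.2038] r [-3.14  -0.005 -0.326] F [ 0.5 -0.7 -1.1] w 0.0252 g 25.0
[ -15.49220189 -220.93900159    4.18766433]
```

Call:
jog_arm(
  targets=[
    {"dx":-2,"dy":-20,"dz":0,"rx":0,"ry":0,"rz":0,"gripper":0.8},
    {"dx":-4,"dy":-55,"dz":0,"rx":0,"ry":0,"rz":0,"gripper":0.8},
    {"dx":-6,"dy":-95,"dz":0,"rx":0,"ry":0,"rz":0,"gripper":0.8},
    {"dx":-9,"dy":-135,"dz":0,"rx":0,"ry":0,"rz":0,"gripper":0.8},
    {"dx":-12,"dy":-170,"dz":0,"rx":0,"ry":0,"rz":0,"gripper":0.8},
    {"dx":-14,"dy":-200,"dz":0,"rx":0,"ry":0,"rz":0,"gripper":0.8},
    {"dx":-15,"dy":-219,"dz":0,"rx":0,"ry":0,"rz":0,"gripper":0.8},
    {"dx":-15,"dy":-219,"dz":0,"rx":0,"ry":0,"rz":0,"gripper":0.8},
  ],
)

```text
t: 4.2
eef_pos: [0.5448, 0.1512, 0.1989]
ee_rot: [3.142, 0.0, -0.324]
force: [-0.3, 0.5, -1.0]
width: 0.0252
gripper_force: 25.0
```

Run:
```python
from h import *
s=st();f=grab('wrist','w2')
print(tool(np.array([.5457,.148,.2])-s['eef_pos']))
```

```text
t 4.2 p [0.5448 0.1512 0.1989] r [ 3.142  0.    -0.324] F [-0.3  0.5 -1. ] w 0.0252 g 25.0
[ 1.91724103  2.73885604 -1.11904502]
```

View pics/w2.png

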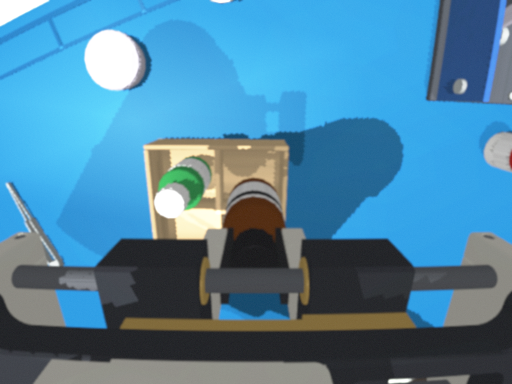

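The wrist view shows the crate's rear rim corners at (146,142) and (289,141), with the amber bottle held upright over the right-hand rear cell and the green bottle to its left.

Run:
```python
from h import *
f=load('w2'); A=plane(f,146,142,.05)[:2];B=plane(f,289,141,.05)[:2]
d=A-B; L=np.linalg.norm(d); yv=d/L; xv=np.array([yv[1],-yv[0]]); print('L',L,'yaw',np.arctan2(xv[1],xv[0]))
c=(A+B)/2-xv*.0745; print('centre',c); print('cells 0,2',c-.036*xv-.036*yv,c+.036*xv-.036*yv)
s=st();print(tool(np.r_[c+.036*xv-.036*yv,.1075]-s['eef_pos']))
```

```text
L 0.14510991378979035 yaw -0.3201178252329634
centre [0.52858962 0.19637334]
cells 0,2 [0.48309006 0.17353062] [0.55143234 0.15087377]
t 4.25 p [0.5439 0.1496 0.1988] r [ 3.141e+00  1.000e-03 -3.250e-01] F [ 0.1 -0.1 -0.6] w 0.0253 g 25.0
[ 6.75406318 -3.69950997 91.28306634]
```

Call:
jog_arm(
  targets=[
    {"dx":5,"dy":-3,"dz":0,"rx":0,"ry":0,"rz":0,"gripper":0.8},
    {"dx":5,"dy":-3,"dz":15,"rx":0,"ry":0,"rz":0,"gripper":0.8},
    {"dx":5,"dy":-3,"dz":35,"rx":0,"ry":0,"rz":0,"gripper":0.8},
    {"dx":5,"dy":-3,"dz":55,"rx":0,"ry":0,"rz":0,"gripper":0.8},
    {"dx":5,"dy":-3,"dz":75,"rx":0,"ry":0,"rz":0,"gripper":0.8},
    {"dx":5,"dy":-3,"dz":86,"rx":0,"ry":0,"rz":0,"gripper":0.8},
    {"dx":5,"dy":-3,"dz":91,"rx":0,"ry":0,"rz":0,"gripper":0.8},
    {"dx":5,"dy":-3,"dz":91,"rx":0,"ry":0,"rz":0,"gripper":0.8},
  ],
)

```text
t: 4.92
eef_pos: [0.5494, 0.1483, 0.1077]
ee_rot: [3.14, 0.001, -0.328]
force: [-0.1, -0.2, -1.0]
width: 0.0252
gripper_force: 25.0
```

Call:
jog_arm(
  targets=[
    {"dx":0,"dy":0,"dz":1,"rx":0,"ry":0,"rz":0,"gripper":0.8},
    {"dx":0,"dy":0,"dz":1,"rx":0,"ry":0,"rz":0,"gripper":0.8},
    {"dx":0,"dy":0,"dz":1,"rx":0,"ry":0,"rz":0,"gripper":0.5},
    {"dx":0,"dy":0,"dz":1,"rx":0,"ry":0,"rz":0,"gripper":0.5},
    {"dx":0,"dy":0,"dz":1,"rx":0,"ry":0,"rz":0,"gripper":0.5},
    {"dx":0,"dy":0,"dz":1,"rx":0,"ry":0,"rz":0,"gripper":0.5},
    {"dx":0,"dy":0,"dz":-15,"rx":0,"ry":0,"rz":0,"gripper":0.5},
    {"dx":0,"dy":0,"dz":-50,"rx":0,"ry":0,"rz":0,"gripper":0.5},
  ],
)

```text
t: 5.58
eef_pos: [0.5471, 0.1481, 0.1552]
ee_rot: [3.136, 0.006, -0.327]
force: [0.5, 1.1, -0.8]
width: 0.0434
gripper_force: 0.0
```

Run:
```python
from h import *
s=st();print(tool(np.array([.4765,-.150,.2])-s['eef_pos']))
```

```text
t 5.58 p [0.5471 0.1481 0.1552] r [ 3.136  0.006 -0.327] F [ 0.5  1.1 -0.8] w 0.0434 g 0.0
[ 28.74875954 305.27833829 -43.2133383 ]
```

Call:
jog_arm(
  targets=[
    {"dx":0,"dy":0,"dz":-30,"rx":0,"ry":0,"rz":0,"gripper":0.5},
    {"dx":4,"dy":35,"dz":-40,"rx":0,"ry":0,"rz":0,"gripper":0.38},
    {"dx":28,"dy":305,"dz":-40,"rx":0,"ry":0,"rz":0,"gripper":0.38},
    {"dx":28,"dy":305,"dz":-40,"rx":0,"ry":0,"rz":0,"gripper":0.38},
    {"dx":28,"dy":305,"dz":-40,"rx":0,"ry":0,"rz":0,"gripper":0.38},
    {"dx":28,"dy":305,"dz":-40,"rx":0,"ry":0,"rz":0,"gripper":0.38},
    {"dx":28,"dy":305,"dz":-40,"rx":0,"ry":0,"rz":0,"gripper":0.38},
    {"dx":28,"dy":305,"dz":-40,"rx":0,"ry":0,"rz":0,"gripper":0.38},
  ],
)

```text
t: 6.25
eef_pos: [0.4824, -0.1297, 0.1991]
ee_rot: [-3.141, -0.001, -0.326]
force: [2.1, -0.2, -0.5]
width: 0.0543
gripper_force: 0.0
```

Run:
```python
from h import *
s=st();print(tool(np.array([.4765,-.150,.19])-s['eef_pos']))
```

```text
t 6.25 p [ 0.4824 -0.1297  0.1991] r [-3.141e+00 -1.000e-03 -3.260e-01] F [ 2.1 -0.2 -0.5] w 0.0543 g 0.0
[ 0.8766751  21.15624783  9.12154615]
```

Call:
jog_arm(
  targets=[
    {"dx":0,"dy":15,"dz":0,"rx":0,"ry":0,"rz":0,"gripper":0.38},
    {"dx":0,"dy":15,"dz":20,"rx":0,"ry":0,"rz":0,"gripper":0.38},
    {"dx":0,"dy":15,"dz":40,"rx":0,"ry":0,"rz":0,"gripper":0.38},
    {"dx":0,"dy":15,"dz":40,"rx":0,"ry":0,"rz":0,"gripper":0.38},
    {"dx":0,"dy":15,"dz":40,"rx":0,"ry":0,"rz":0,"gripper":0.38},
    {"dx":0,"dy":15,"dz":40,"rx":0,"ry":0,"rz":0,"gripper":0.38},
    {"dx":0,"dy":15,"dz":40,"rx":0,"ry":0,"rz":0,"gripper":0.38},
    {"dx":0,"dy":15,"dz":40,"rx":0,"ry":0,"rz":0,"gripper":0.38},
  ],
)

```text
t: 6.92
eef_pos: [0.4792, -0.142, 0.1596]
ee_rot: [-3.141, -0.002, -0.326]
force: [-1.0, 0.1, -0.1]
width: 0.0544
gripper_force: 0.0
```

Run:
```python
from h import *
s=st();print(tool(np.array([.4765,-.150,.101])-s['eef_pos']))
f=grab('wrist','w3'); hsv=cv2.cvtColor(f['frame'],cv2.COLOR_RGB2HSV)
m=cv2.inRange(hsv,(0,150,100),(8,255,255))|cv2.inRange(hsv,(172,150,100),(180,255,255));m[235:]=0
n,l,stt,c=cv2.connectedComponentsWithStats(m); i=1+stt[1:,4].argmax(); print(c[i],stt[i]); x,y,w,h,_=stt[i]
print(plane(f,x+w/2,y+h-w/2,.105))
```

```text
t 6.92 p [ 0.4792 -0.142   0.1596] r [-3.141e+00 -2.000e-03 -3.260e-01] F [-1.   0.1 -0.1] w 0.0544 g 0.0
[-0.06737944  8.50236218 58.64445073]
[265.037182   215.49119374] [ 249  196   34   39 1022]
[ 0.47827981 -0.15026517  0.105     ]
```

Call:
jog_arm(
  targets=[
    {"dx":0,"dy":8,"dz":0,"rx":0,"ry":0,"rz":0,"gripper":0.38},
    {"dx":0,"dy":8,"dz":25,"rx":0,"ry":0,"rz":0,"gripper":0.38},
    {"dx":0,"dy":8,"dz":48,"rx":0,"ry":0,"rz":0,"gripper":0.38},
    {"dx":0,"dy":8,"dz":59,"rx":0,"ry":0,"rz":0,"gripper":0.38},
    {"dx":0,"dy":8,"dz":59,"rx":0,"ry":0,"rz":0,"gripper":0.38},
    {"dx":0,"dy":8,"dz":59,"rx":0,"ry":0,"rz":0,"gripper":0.8},
    {"dx":0,"dy":8,"dz":59,"rx":0,"ry":0,"rz":0,"gripper":0.8},
    {"dx":0,"dy":8,"dz":59,"rx":0,"ry":0,"rz":0,"gripper":0.8},
  ],
)

```text
t: 7.63
eef_pos: [0.4767, -0.15, 0.1007]
ee_rot: [-3.141, -0.002, -0.327]
force: [-0.0, 0.3, 0.4]
width: 0.0395
gripper_force: 0.0
```

Call:
jog_arm(
  targets=[
    {"dx":0,"dy":0,"dz":0,"rx":0,"ry":0,"rz":0,"gripper":0.8},
    {"dx":0,"dy":0,"dz":0,"rx":0,"ry":0,"rz":0,"gripper":0.8},
    {"dx":0,"dy":0,"dz":0,"rx":0,"ry":0,"rz":0,"gripper":0.8},
    {"dx":0,"dy":0,"dz":-10,"rx":0,"ry":0,"rz":0,"gripper":0.8},
    {"dx":0,"dy":0,"dz":-30,"rx":0,"ry":0,"rz":0,"gripper":0.8},
    {"dx":0,"dy":0,"dz":-60,"rx":0,"ry":0,"rz":0,"gripper":0.8},
    {"dx":0,"dy":0,"dz":-90,"rx":0,"ry":0,"rz":0,"gripper":0.8},
    {"dx":0,"dy":0,"dz":-100,"rx":0,"ry":0,"rz":0,"gripper":0.8},
  ],
)

```text
t: 8.3
eef_pos: [0.4775, -0.1501, 0.2044]
ee_rot: [-3.14, -0.006, -0.326]
force: [1.4, 0.1, -1.0]
width: 0.0253
gripper_force: 25.0
```

Run:
```python
from h import *
s=st();print(tool(np.array([.481,.173,.2])-s['eef_pos']))
```

```text
t 8.3 p [ 0.4775 -0.1501  0.2044] r [-3.14  -0.006 -0.326] F [ 1.4  0.1 -1. ] w 0.0253 g 25.0
[-100.21558288 -307.18815586    4.22967721]
```

Call:
jog_arm(
  targets=[
    {"dx":-6,"dy":-20,"dz":0,"rx":0,"ry":0,"rz":0,"gripper":0.8},
    {"dx":-18,"dy":-55,"dz":0,"rx":0,"ry":0,"rz":0,"gripper":0.8},
    {"dx":-31,"dy":-94,"dz":0,"rx":0,"ry":0,"rz":0,"gripper":0.8},
    {"dx":-44,"dy":-133,"dz":0,"rx":0,"ry":0,"rz":0,"gripper":0.8},
    {"dx":-57,"dy":-172,"dz":0,"rx":0,"ry":0,"rz":0,"gripper":0.8},
    {"dx":-70,"dy":-211,"dz":0,"rx":0,"ry":0,"rz":0,"gripper":0.8},
    {"dx":-82,"dy":-250,"dz":0,"rx":0,"ry":0,"rz":0,"gripper":0.8},
    {"dx":-92,"dy":-285,"dz":0,"rx":0,"ry":0,"rz":0,"gripper":0.8},
  ],
)

```text
t: 8.97
eef_pos: [0.4794, 0.1519, 0.2001]
ee_rot: [-3.141, -0.0, -0.326]
force: [1.1, -0.1, -1.7]
width: 0.0254
gripper_force: 25.0
```

Call:
jog_arm(
  targets=[
    {"dx":-6,"dy":-18,"dz":0,"rx":0,"ry":0,"rz":0,"gripper":0.8},
    {"dx":-8,"dy":-22,"dz":0,"rx":0,"ry":0,"rz":0,"gripper":0.8},
    {"dx":-8,"dy":-22,"dz":0,"rx":0,"ry":0,"rz":0,"gripper":0.8},
    {"dx":-8,"dy":-22,"dz":0,"rx":0,"ry":0,"rz":0,"gripper":0.8},
    {"dx":-8,"dy":-22,"dz":0,"rx":0,"ry":0,"rz":0,"gripper":0.8},
    {"dx":-8,"dy":-22,"dz":0,"rx":0,"ry":0,"rz":0,"gripper":0.8},
    {"dx":-8,"dy":-22,"dz":0,"rx":0,"ry":0,"rz":0,"gripper":0.8},
    {"dx":-8,"dy":-22,"dz":0,"rx":0,"ry":0,"rz":0,"gripper":0.8},
  ],
)

```text
t: 9.63
eef_pos: [0.4798, 0.1723, 0.1997]
ee_rot: [-3.141, -0.0, -0.328]
force: [-0.2, -0.2, -1.3]
width: 0.0253
gripper_force: 25.0
```

Run:
```python
from h import *
s=st();print(tool(np.array([.481,.174,.107])-s['eef_pos']));grab('wrist','w4')
```

```text
t 9.63 p [0.4798 0.1723 0.1997] r [-3.141 -0.    -0.328] F [-0.2 -0.2 -1.3] w 0.0253 g 25.0
[ 0.61190788 -2.03522259 92.70711947]
```

View pics/w4.png

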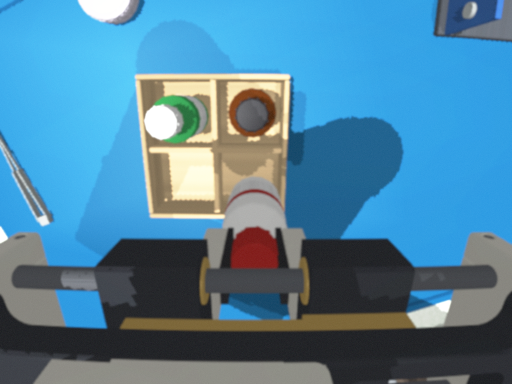

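The amber bottle stands upright in its cell at (252,113); the white bottle hangs over the near right-hand cell. I'll lower it now.

Call:
jog_arm(
  targets=[
    {"dx":1,"dy":-2,"dz":0,"rx":0,"ry":0,"rz":0,"gripper":0.8},
    {"dx":1,"dy":-2,"dz":15,"rx":0,"ry":0,"rz":0,"gripper":0.8},
    {"dx":1,"dy":-2,"dz":35,"rx":0,"ry":0,"rz":0,"gripper":0.8},
    {"dx":1,"dy":-2,"dz":55,"rx":0,"ry":0,"rz":0,"gripper":0.8},
    {"dx":1,"dy":-2,"dz":75,"rx":0,"ry":0,"rz":0,"gripper":0.8},
    {"dx":1,"dy":-2,"dz":87,"rx":0,"ry":0,"rz":0,"gripper":0.8},
    {"dx":1,"dy":-2,"dz":93,"rx":0,"ry":0,"rz":0,"gripper":0.8},
    {"dx":1,"dy":-2,"dz":93,"rx":0,"ry":0,"rz":0,"gripper":0.8},
  ],
)

```text
t: 10.35
eef_pos: [0.4815, 0.1744, 0.106]
ee_rot: [3.14, 0.0, -0.326]
force: [-0.2, 0.9, -1.9]
width: 0.0253
gripper_force: 25.1
```

Call:
jog_arm(
  targets=[
    {"dx":0,"dy":0,"dz":0,"rx":0,"ry":0,"rz":0,"gripper":0.8},
    {"dx":0,"dy":0,"dz":1,"rx":0,"ry":0,"rz":0,"gripper":0.8},
    {"dx":0,"dy":0,"dz":1,"rx":0,"ry":0,"rz":0,"gripper":0.5},
    {"dx":0,"dy":0,"dz":1,"rx":0,"ry":0,"rz":0,"gripper":0.5},
    {"dx":0,"dy":0,"dz":1,"rx":0,"ry":0,"rz":0,"gripper":0.5},
    {"dx":0,"dy":0,"dz":1,"rx":0,"ry":0,"rz":0,"gripper":0.5},
    {"dx":0,"dy":0,"dz":-15,"rx":0,"ry":0,"rz":0,"gripper":0.5},
    {"dx":0,"dy":0,"dz":-50,"rx":0,"ry":0,"rz":0,"gripper":0.5},
  ],
)

```text
t: 11.02
eef_pos: [0.479, 0.1731, 0.1536]
ee_rot: [3.135, 0.005, -0.328]
force: [-0.1, 1.2, -0.3]
width: 0.044
gripper_force: 0.0
```

Run:
```python
from h import *
s=st();print(tool(np.array([.481,.0,.3])-s['eef_pos']), s['q'])
```

```text
t 11.02 p [0.479  0.1731 0.1536] r [ 3.135  0.005 -0.328] F [-0.1  1.2 -0.3] w 0.044 g 0.0
[  56.88524697  164.11685372 -145.69113516] [ 0.73198589  0.1775507  -0.47402013 -0.00134979 -0.92695296  0.51200969]
```

Call:
jog_arm(
  targets=[
    {"dx":0,"dy":0,"dz":-40,"rx":0,"ry":0,"rz":0,"gripper":0.5},
    {"dx":0,"dy":10,"dz":-80,"rx":0,"ry":0,"rz":0.1,"gripper":0.4},
    {"dx":20,"dy":30,"dz":-110,"rx":0,"ry":0,"rz":0.22,"gripper":0.3},
    {"dx":45,"dy":60,"dz":-120,"rx":0,"ry":0,"rz":0.34,"gripper":0.2},
    {"dx":70,"dy":90,"dz":-120,"rx":0,"ry":0,"rz":0.46,"gripper":0.2},
    {"dx":95,"dy":120,"dz":-120,"rx":0,"ry":0,"rz":0.58,"gripper":0.2},
    {"dx":120,"dy":150,"dz":-120,"rx":0,"ry":0,"rz":0.7,"gripper":0.2},
    {"dx":145,"dy":180,"dz":-120,"rx":0,"ry":0,"rz":0.82,"gripper":0.2},
  ],
)

```text
t: 11.68
eef_pos: [0.5611, -0.0442, 0.2771]
ee_rot: [-3.14, -0.0, -1.152]
force: [1.2, 1.1, 0.2]
width: 0.0697
gripper_force: 0.0
```

Run:
```python
from h import *
s=st();print(tool(np.array([.624,-.2,.27])-s['eef_pos']), 'rz',s['ee_rot'][2]+1.89,s['q'])
f=grab('top'); hsv=cv2.cvtColor(f['frame'],cv2.COLOR_RGB2HSV); cv2.imwrite('pics/crate1.png',cv2.resize(cv2.cvtColor(f['frame'],cv2.COLOR_RGB2BGR)[150:230,150:350],None,fx=3,fy=3))
```

```text
t 11.68 p [ 0.5611 -0.0442  0.2771] r [-3.14  -0.    -1.152] F [1.2 1.1 0.2] w 0.0697 g 0.0
[167.89055068   5.85357807   7.14864292] rz 0.7376580266025512 [ 2.69041593e-01  1.56273677e-01 -1.95819813e-01 -6.51288891e-05
 -1.21760101e+00  1.49435311e-01]
```

Call:
jog_arm(
  targets=[
    {"dx":25,"dy":1,"dz":0,"rx":0,"ry":0,"rz":0.12,"gripper":0.2},
    {"dx":50,"dy":3,"dz":0,"rx":0,"ry":0,"rz":0.24,"gripper":0.2},
    {"dx":75,"dy":4,"dz":0,"rx":0,"ry":0,"rz":0.36,"gripper":0.2},
    {"dx":95,"dy":5,"dz":0,"rx":0,"ry":0,"rz":0.48,"gripper":0.2},
    {"dx":110,"dy":5,"dz":0,"rx":0,"ry":0,"rz":0.6,"gripper":0.2},
    {"dx":110,"dy":5,"dz":0,"rx":0,"ry":0,"rz":0.72,"gripper":0.2},
    {"dx":110,"dy":5,"dz":0,"rx":0,"ry":0,"rz":0.74,"gripper":0.2},
    {"dx":110,"dy":5,"dz":0,"rx":0,"ry":0,"rz":0.74,"gripper":0.2},
  ],
)

```text
t: 12.4
eef_pos: [0.6014, -0.1448, 0.2764]
ee_rot: [3.141, -0.0, -1.885]
force: [0.0, 0.0, 0.4]
width: 0.0701
gripper_force: 0.0
```

Run:
```python
from h import *
s=st();grab('wrist','w5'); print(s['q'])
a=cv2.imread('pics/w5.png');b=cv2.imread('pics/crate1.png');c=np.zeros((600,800,3),np.uint8);c[:384,:512]=a;
c[384:600,:600]=b[:216];cv2.imwrite('pics/v5.png',c)
```

```text
t 12.4 p [ 0.6014 -0.1448  0.2764] r [ 3.141 -0.    -1.885] F [0.  0.  0.4] w 0.0701 g 0.0
[ 7.88891775e-02  2.50681563e-01 -7.68264104e-02 -1.15795951e-04
 -1.24360000e+00 -3.93256149e-01]
```

View pics/v5.png

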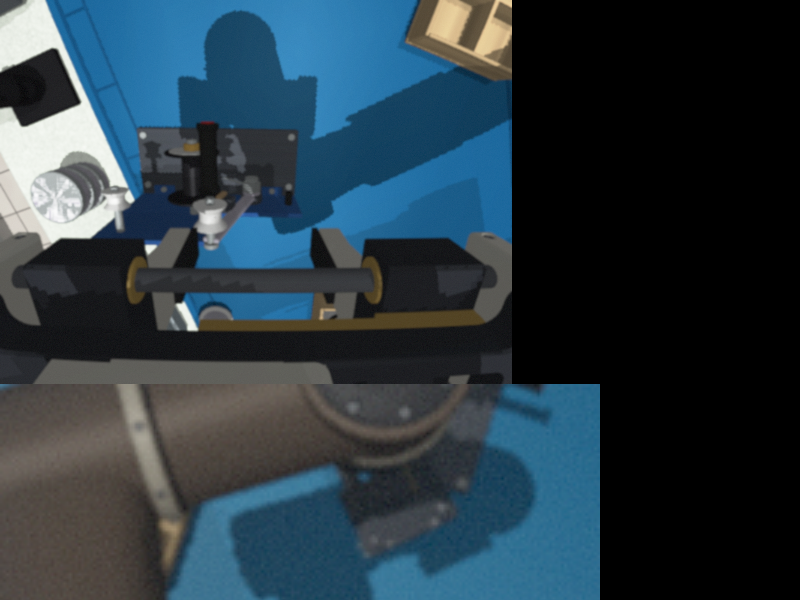

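The wrist view shows the black grip from its red-dot end at (207,125) to about (208,195), with the white roller at (210,213). The crate is hidden by the arm in the top view.

Run:
```python
from h import *
f=load('w5')
hsv=cv2.cvtColor(f['frame'],cv2.COLOR_RGB2HSV)
for p in [(207,125),(208,150),(208,175),(208,195)]: print(p,plane(f,*p,.175).round(4),plane(f,*p,.1825).round(4),depth(f,*p).round(4))
a=plane(f,207,124,.175);b=plane(f,208,180,.175);d=a-b;print('bar dir',np.arctan2(d[1],d[0]))
s=st(); c=a-(d/np.linalg.norm(d))*.030; print('centre',c, tool(a-(d/np.linalg.norm(d))*.024-s['eef_pos']))
for r in range(120,200,10): 
    row=hsv[r,170:250,2]; k=np.where(row<70)[0]+170; print(r,k.min(),k.max(),end='; ')
```

```text
(207, 125) [ 0.6187 -0.2178  0.175 ] [ 0.6173 -0.218   0.1825] [ 0.6171 -0.2181  0.184 ]
(208, 150) [ 0.6253 -0.198   0.175 ] [ 0.6237 -0.1989  0.1825] [ 0.6239 -0.1988  0.1817]
(208, 175) [ 0.633  -0.1775  0.175 ] [ 0.6312 -0.179   0.1825] [ 0.6312 -0.1791  0.1828]
(208, 195) [ 0.6396 -0.1603  0.175 ] [ 0.6376 -0.1623  0.1825] [ 0.6639 -0.136   0.0843]
bar dir -1.9156210779327911
t 12.45 p [ 0.6014 -0.1445  0.2766] r [ 3.142  0.    -1.883] F [-0.2 -0.8 -1. ] w 0.0698 g 0.0
centre [ 0.6285431  -0.19033931  0.175     ] [ 41.25654201 -39.73240584 101.59480545]Traceback (most recent call last):
  File "<stdin>", line 8, in <module>
    return umr_minimum(a, axis, None, out, keepdims, initial, where)
ValueError: zero-size array to reduction operation minimum which has no identity
```

Call:
jog_arm(
  targets=[
    {"dx":22,"dy":-19,"dz":0,"rx":0,"ry":0,"rz":0.02,"gripper":0.2},
    {"dx":43,"dy":-38,"dz":0,"rx":0,"ry":0,"rz":0.02,"gripper":0.2},
    {"dx":43,"dy":-38,"dz":20,"rx":0,"ry":0,"rz":0.02,"gripper":0.2},
    {"dx":43,"dy":-38,"dz":45,"rx":0,"ry":0,"rz":0.02,"gripper":0.2},
    {"dx":43,"dy":-38,"dz":70,"rx":0,"ry":0,"rz":0.02,"gripper":0.2},
    {"dx":43,"dy":-38,"dz":90,"rx":0,"ry":0,"rz":0.02,"gripper":0.2},
    {"dx":43,"dy":-38,"dz":99,"rx":0,"ry":0,"rz":0.02,"gripper":0.2},
    {"dx":43,"dy":-38,"dz":99,"rx":0,"ry":0,"rz":0.02,"gripper":0.2},
  ],
  force=40,
)

```text
t: 13.12
eef_pos: [0.6231, -0.1967, 0.1754]
ee_rot: [3.138, -0.001, -1.904]
force: [1.2, 0.3, 0.6]
width: 0.07
gripper_force: 0.0
```

Run:
```python
from h import *
s=st(); grab('wrist','w6')
```

```text
t 13.12 p [ 0.6231 -0.1967  0.1754] r [ 3.138e+00 -1.000e-03 -1.904e+00] F [1.2 0.3 0.6] w 0.07 g 0.0
```

View pics/w6.png

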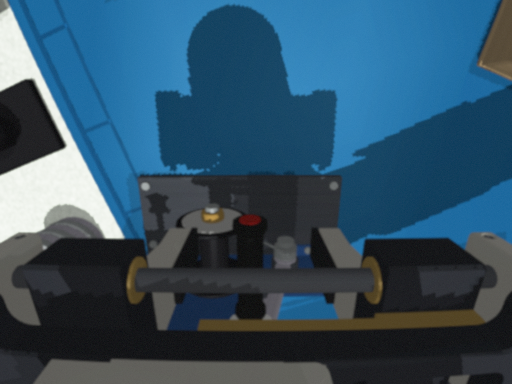

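The bar (red dot at (249,220)) lies centred between the open fingers. I'll close now.

Call:
jog_arm(
  targets=[
    {"dx":0,"dy":0,"dz":0,"rx":0,"ry":0,"rz":0,"gripper":0.95},
    {"dx":0,"dy":0,"dz":0,"rx":0,"ry":0,"rz":0,"gripper":0.95},
    {"dx":0,"dy":0,"dz":0,"rx":0,"ry":0,"rz":0,"gripper":0.95},
    {"dx":0,"dy":0,"dz":0,"rx":0,"ry":0,"rz":0,"gripper":0.95},
    {"dx":0,"dy":0,"dz":0,"rx":0,"ry":0,"rz":0,"gripper":0.95},
    {"dx":0,"dy":0,"dz":0,"rx":0,"ry":0,"rz":0,"gripper":0.95},
    {"dx":0,"dy":0,"dz":0,"rx":0,"ry":0,"rz":0,"gripper":0.95},
    {"dx":0,"dy":0,"dz":0,"rx":0,"ry":0,"rz":0,"gripper":0.95},
  ],
  force=40,
)

```text
t: 13.83
eef_pos: [0.6243, -0.1975, 0.1777]
ee_rot: [-3.141, 0.0, -1.907]
force: [0.1, 0.1, 0.7]
width: 0.0226
gripper_force: 0.0
```

Run:
```python
from h import *
s=st()
th=np.radians(np.arange(0,81,5)); 
x=.14*(np.sin(np.radians(15)-th)-np.sin(np.radians(15))); z=.14*(np.cos(np.radians(15)-th)-np.cos(np.radians(15)))
# dereeler x -> tool: 
yd=-.33
for a,b,c in zip(np.degrees(th),x,z): print(a,tool([b*np.cos(yd),b*np.sin(yd),c]).round(1))
```

```text
t 13.83 p [ 0.6243 -0.1975  0.1777] r [-3.141  0.    -1.907] F [0.1 0.1 0.7] w 0.0226 g 0.0
0.0 [0. 0. 0.]
5.0 [ 0.1 11.9 -2.6]
10.0 [ 0.1 24.  -4.2]
14.999999999999998 [ 0.2 36.2 -4.8]
20.0 [ 0.3 48.4 -4.2]
25.0 [ 0.4 60.5 -2.6]
29.999999999999996 [ 0.4 72.5 -0. ]
35.0 [ 0.5 84.1  3.7]
40.0 [ 0.6 95.4  8.3]
45.0 [  0.6 106.2  14. ]
50.0 [  0.7 116.5  20.5]
55.0 [  0.8 126.2  28. ]
59.99999999999999 [  0.8 135.2  36.2]
65.0 [  0.9 143.5  45.2]
70.0 [  0.9 150.9  54.9]
75.0 [  1.  157.5  65.2]
80.0 [  1.  163.1  76. ]
```

Call:
jog_arm(
  targets=[
    {"dx":0,"dy":0,"dz":0,"rx":0,"ry":0,"rz":0,"gripper":0.95},
    {"dx":0,"dy":0,"dz":0,"rx":0,"ry":0,"rz":0,"gripper":0.95},
    {"dx":0,"dy":0,"dz":0,"rx":0,"ry":0,"rz":0,"gripper":0.95},
    {"dx":0,"dy":0,"dz":0,"rx":0,"ry":0,"rz":0,"gripper":0.95},
    {"dx":0,"dy":0,"dz":0,"rx":0,"ry":0,"rz":0,"gripper":0.95},
    {"dx":0,"dy":6,"dz":-1.5,"rx":0,"ry":0,"rz":0,"gripper":0.95},
    {"dx":0,"dy":12,"dz":-2.6,"rx":0,"ry":0,"rz":0,"gripper":0.95},
    {"dx":0,"dy":12,"dz":-2.6,"rx":0,"ry":0,"rz":0,"gripper":0.95},
  ],
  force=40,
)

```text
t: 14.5
eef_pos: [0.612, -0.1932, 0.1805]
ee_rot: [3.141, 0.0, -1.907]
force: [2.5, -1.4, -2.1]
width: 0.0138
gripper_force: 40.0
```

Call:
jog_arm(
  targets=[
    {"dx":0,"dy":12,"dz":-1.6,"rx":0,"ry":0,"rz":0,"gripper":0.95},
    {"dx":0,"dy":24,"dz":-2.2,"rx":0,"ry":0,"rz":0,"gripper":0.95},
    {"dx":0,"dy":36.5,"dz":-1.6,"rx":0,"ry":0,"rz":0,"gripper":0.95},
    {"dx":0,"dy":48.6,"dz":0,"rx":0,"ry":0,"rz":0,"gripper":0.95},
    {"dx":0,"dy":60.6,"dz":2.6,"rx":0,"ry":0,"rz":0,"gripper":0.95},
    {"dx":0,"dy":72.2,"dz":6.3,"rx":0,"ry":0,"rz":0,"gripper":0.95},
    {"dx":0,"dy":83.5,"dz":10.9,"rx":0,"ry":0,"rz":0,"gripper":0.95},
    {"dx":0,"dy":83.5,"dz":10.9,"rx":0,"ry":0,"rz":0,"gripper":0.95},
  ],
)

```text
t: 15.17
eef_pos: [0.5325, -0.1657, 0.1681]
ee_rot: [3.141, 0.0, -1.907]
force: [6.6, -5.4, -9.3]
width: 0.0138
gripper_force: 40.0
```

Run:
```python
from h import *
s=st();print(tool(np.array([.6243,-.1975,.1777])-s['eef_pos']),'Ftool',tool(s['force'])/1000)
```

```text
t 15.17 p [ 0.5325 -0.1657  0.1681] r [ 3.141  0.    -1.907] F [ 6.6 -5.4 -9.3] w 0.0138 g 40.0
[ -0.26273989 -97.17838835  -9.69412253] Ftool [ 2.90367052 -8.02063738  9.33063495]
```

Call:
jog_arm(
  targets=[
    {"dx":0,"dy":10.5,"dz":7,"rx":0,"ry":0,"rz":0,"gripper":0.95},
    {"dx":0,"dy":20.5,"dz":13.7,"rx":0,"ry":0,"rz":0,"gripper":0.95},
    {"dx":0,"dy":30,"dz":21.2,"rx":0,"ry":0,"rz":0,"gripper":0.95},
    {"dx":0,"dy":39,"dz":29.4,"rx":0,"ry":0,"rz":0,"gripper":0.95},
    {"dx":0,"dy":47,"dz":38.4,"rx":0,"ry":0,"rz":0,"gripper":0.95},
    {"dx":0,"dy":47,"dz":38.4,"rx":0,"ry":0,"rz":0,"gripper":0.95},
    {"dx":0,"dy":47,"dz":38.4,"rx":0,"ry":0,"rz":0,"gripper":0.95},
    {"dx":0,"dy":47,"dz":38.4,"rx":0,"ry":0,"rz":0,"gripper":0.95},
  ],
)

```text
t: 15.83
eef_pos: [0.4894, -0.1509, 0.1319]
ee_rot: [3.141, -0.001, -1.906]
force: [-2.6, -2.7, 7.2]
width: 0.014
gripper_force: 40.0
```

Run:
```python
from h import *
s=st();d=-tool(np.array([.6243,-.1975,.1777])-s['eef_pos']);print(d,'Ftool',tool(s['force'])/1000)
r=np.array([140*np.sin(np.radians(15))-d[1],140*np.cos(np.radians(15))-d[2]]);print('radius',np.hypot(*r),'lean',np.degrees(np.arctan2(-r[0],r[1])))
```

```text
t 15.83 p [ 0.4894 -0.1509  0.1319] r [ 3.141e+00 -1.000e-03 -1.906e+00] F [-2.6 -2.7  7.2] w 0.014 g 40.0
[  0.33545358 142.67660568  45.88802326] Ftool [ 3.42575353  1.56083779 -7.20828578]
radius 138.96692625421528 lean 49.99172491913975
```

Call:
jog_arm(
  targets=[
    {"dx":0,"dy":4.3,"dz":4.2,"rx":0,"ry":0,"rz":0,"gripper":0.95},
    {"dx":0,"dy":8.4,"dz":8.9,"rx":0,"ry":0,"rz":0,"gripper":0.95},
    {"dx":0,"dy":11.8,"dz":13.7,"rx":0,"ry":0,"rz":0,"gripper":0.95},
    {"dx":0,"dy":15,"dz":18.9,"rx":0,"ry":0,"rz":0,"gripper":0.95},
    {"dx":0,"dy":18,"dz":24,"rx":0,"ry":0,"rz":0,"gripper":0.95},
    {"dx":0,"dy":20.6,"dz":29.5,"rx":0,"ry":0,"rz":0,"gripper":0.95},
    {"dx":0,"dy":21,"dz":30.5,"rx":0,"ry":0,"rz":0,"gripper":0.95},
    {"dx":0,"dy":21,"dz":30.5,"rx":0,"ry":0,"rz":0,"gripper":0.95},
  ],
)

```text
t: 16.5
eef_pos: [0.4709, -0.1444, 0.1014]
ee_rot: [-3.14, -0.001, -1.906]
force: [1.4, -7.3, 5.4]
width: 0.0137
gripper_force: 40.0
```

```bash
cat > c.py <<'E'
from h import *
s=st();d=-tool(np.array([.6243,-.1975,.1777])-s['eef_pos']);F=tool(s['force'])/1000;print(d,'Ftool',F)
r=np.array([140*np.sin(np.radians(15))-d[1],140*np.cos(np.radians(15))-d[2]]);a=np.arctan2(-r[0],r[1]);print('radius',np.hypot(*r),'lean',np.degrees(a))
print('tangential return',-F[1]*np.cos(a)-F[2]*np.sin(a),'radial out',F[1]*np.sin(a)-F[2]*np.cos(a))
E
python3 c.py
```

```text
t 16.5 p [ 0.4709 -0.1444  0.1014] r [-3.140e+00 -1.000e-03 -1.906e+00] F [ 1.4 -7.3  5.4] w 0.0137 g 40.0
[  0.19442182 162.42230347  76.11147392] Ftool [ 6.42744671 -3.70790953 -5.35865146]
radius 139.34946881007215 lean 64.8971951088901
tangential return 6.425573736520711 radial out -1.0843157681762419
```

Call:
jog_arm(
  targets=[
    {"dx":0.5,"dy":0.5,"dz":1,"rx":0,"ry":0,"rz":0,"gripper":0.95},
    {"dx":0.5,"dy":1,"dz":2,"rx":0,"ry":0,"rz":0,"gripper":0.95},
    {"dx":0.5,"dy":1.3,"dz":2.7,"rx":0,"ry":0,"rz":0,"gripper":0.95},
    {"dx":0.5,"dy":1.3,"dz":2.7,"rx":0,"ry":0,"rz":0,"gripper":0.95},
    {"dx":0.5,"dy":1.3,"dz":2.7,"rx":0,"ry":0,"rz":0,"gripper":0.95},
    {"dx":0.5,"dy":1.3,"dz":2.7,"rx":0,"ry":0,"rz":0,"gripper":0.95},
    {"dx":0.5,"dy":1.3,"dz":2.7,"rx":0,"ry":0,"rz":0,"gripper":0.95},
    {"dx":0.5,"dy":1.3,"dz":2.7,"rx":0,"ry":0,"rz":0,"gripper":0.95},
  ],
)

```text
t: 17.17
eef_pos: [0.4707, -0.1443, 0.1004]
ee_rot: [-3.138, -0.0, -1.905]
force: [-2.1, -4.1, 18.1]
width: 0.0144
gripper_force: 40.0
```

```bash
python3 c.py
```

```text
t 17.17 p [ 0.4707 -0.1443  0.1004] r [-3.138 -0.    -1.905] F [-2.1 -4.1 18.1] w 0.0144 g 40.0
[  0.23264073 162.88441712  76.61145856] Ftool [  4.51991926   0.55656828 -18.08270048]
radius 139.55732772820642 lean 65.16356698624773
tangential return 16.176466969636696 radial out 8.100354384937134
```

Call:
jog_arm(
  targets=[
    {"dx":0,"dy":0,"dz":0,"rx":0,"ry":0,"rz":0,"gripper":0.95},
    {"dx":0,"dy":0,"dz":0,"rx":0,"ry":0,"rz":0,"gripper":0.95},
    {"dx":0,"dy":0,"dz":0,"rx":0,"ry":0,"rz":0,"gripper":0.95},
    {"dx":0,"dy":0,"dz":0,"rx":0,"ry":0,"rz":0,"gripper":0.95},
    {"dx":0,"dy":0,"dz":0,"rx":0,"ry":0,"rz":0,"gripper":0.95},
    {"dx":0,"dy":0,"dz":0,"rx":0,"ry":0,"rz":0,"gripper":0.95},
    {"dx":0,"dy":0,"dz":0,"rx":0,"ry":0,"rz":0,"gripper":0.95},
    {"dx":0,"dy":0,"dz":0,"rx":0,"ry":0,"rz":0,"gripper":0.95},
  ],
  force=48,
)

```text
t: 17.83
eef_pos: [0.4707, -0.1444, 0.1004]
ee_rot: [-3.138, -0.0, -1.905]
force: [-2.2, -3.2, 18.5]
width: 0.0138
gripper_force: 48.0
```

```bash
python3 c.py
python3 - <<'E'
from h import *
f=grab('scene','s2'); im=cv2.imread('pics/s2.png')[130:300,130:350]; cv2.imwrite('pics/s2c.png',cv2.resize(im,None,fx=3.4,fy=3.4,interpolation=cv2.INTER_CUBIC))
E
```

```text
t 17.83 p [ 0.4707 -0.1444  0.1004] r [-3.138 -0.    -1.905] F [-2.2 -3.2 18.5] w 0.0138 g 48.0
[  0.25809645 162.85814182  76.6112864 ] Ftool [  3.76269891   0.89946603 -18.45847065]
radius 139.53355538091188 lean 65.15897103177852
tangential return 16.372767855164106 radial out 8.57068554057413
```

View pics/s2c.png

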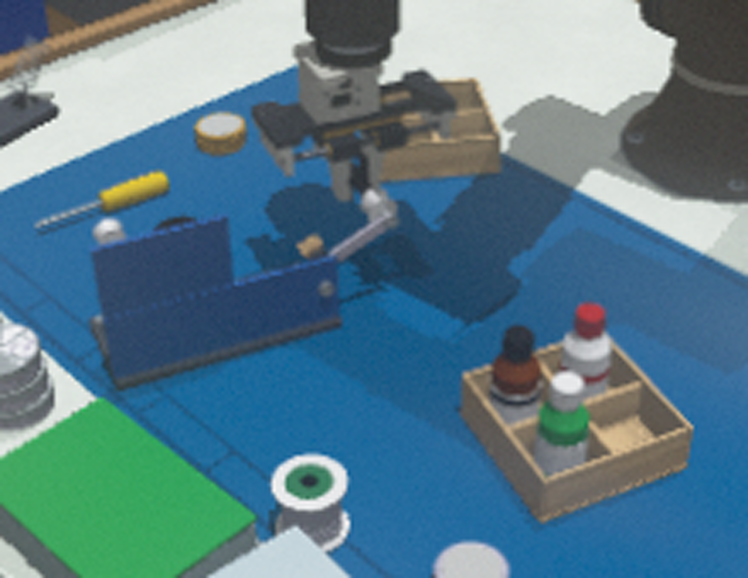

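The amber bottle (517,370), white bottle (587,345) and green bottle (565,420) stand upright, each in its own cell. The tension arm is pulled forward, held at (360,185), and the hold is steady on the stop.

```bash
python3 -c "
from h import *
print(arm.job_done())"
```

```text
the job is handed in; nothing more can be done
None
```

The brown and white bottles stand upright in separate empty cells of the left-hand crate, and the gripper is holding the tension arm forward on its stop; I handed the job in at about 18 s, but no verdict came back.

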